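# Open the ratchet bar clamp on the bike-workshop bench

## Task

The glue in the wooden tube block has set, so open the bar clamp that holds it: press down the red release pad on the sliding jaw and, keeping it pressed, push the jaw back along its bar until it is fully open against the end stop, then take your hand away so that the pad springs up again. It is only pressing and pushing, nothing needs to be gripped or lifted: leave the block standing where it is in the clamp, and do not disturb the lube bottle, grease tub and red carton beside it.

Things in the scene. Friction and masses are not known exactly. Their poses are not given: they have to be found in the camera images.
- clamp: the bar clamp, fixed to the bench: plywood board 300 x 100 x 18 mm, along it a steel bar (12 mm wide, top at 60 mm, toothed below), a green fixed jaw (to 105 mm) at the -x end, a green end stop (to 70 mm) at the +x end. Origin: middle of the board's underside, on the bench. x runs along the bar from fixed jaw to end stop, the way the sliding jaw opens; z up
- jaw (a joint): travel in m of the green sliding jaw along the clamp's +x: 0 to 0.001 at the start, closed on the block; 0.090 = fully open against the end stop. The ratchet lets it back only while the release pad is at least 5.5 mm down; else it locks after 2 to 3 mm of play, or on the way at the next tooth (10 mm apart). With the pad down about 3 N slides it; it stays where it is left
- release (a joint): how far in m the red release pad is pressed down: 0 = up, 0.007 = fully down on its stop. A spring pushes it up, 3 N at the top and 6.5 N fully down, also by itself when let go
- pad_top (a point): centre of the top of the red release pad (40 mm along the bar, 32 mm across) on the sliding jaw, travelling with it: 94 mm above the bench when up, 87 mm fully down. Axes parallel to the clamp's. 23 mm from it along +x stands the near face of the black push grip, against which a finger on the pad pushes; 21 mm along -x the jaw plate begins, 6 mm higher than the pad at rest
- grip_top (a point): centre of the top of the upright black push grip on the sliding jaw, just beyond the release pad on its +x side: 16 mm along the bar, 36 mm across, top 122 mm above the bench (28 mm above the pad at rest)
- jaw_face (a point): centre of the sliding jaw's black rubber face (36 x 36 mm, top of the 40 mm wide jaw plate at 100 mm above the bench), which faces the block, towards the clamp's -x; 80 mm above the bench. The sliding jaw reaches from here 75 mm along +x to the back of the push grip
- block: the wooden tube block, loose between the jaws: two boards glued up, 50 mm along the bar, 70 mm across, 45 mm tall, about 110 g, with a 31 mm bore across the bar. It stands on two wooden bearers beside the bar, underside 60 mm and top 105 mm above the bench. Origin: centre of its underside; x along the bar, z up
- lube: a black lube bottle with yellow label and red cap, loose on the bench, 42 mm diameter, 115 mm tall; origin at the centre of its underside; to be left alone
- tub: a round white grease tub with blue label, loose on the bench, 68 mm diameter, 60 mm tall; origin at the centre of its underside; to be left alone
- carton: a red and black inner-tube carton standing on the bench, 52 x 52 x 85 mm; origin at the centre of its underside; to be left alone
Not all that is in view belongs to the job. What is shaped like the block but yellow is not meant.

How it is judged:
By the outcome, as a careful person would: the job done as asked, in the order asked, and still so for the second after the job is handed in, with the robot touching nothing.
It also fails if it takes over 32 s, if anything falls off the work surface, if the arm or the gripper's body presses on something with over 40 N, if the wrist force passes 120 N, or if a joint passes its speed limit or range.

## Robot

A 6-joint arm with a two-finger parallel gripper is mounted at the origin on the work surface. World frame = base frame: x ahead of the robot, y to its left, z up, the work surface at z = 0. Lengths are in m, angles in rad, forces in N, time in s.
With the tool pointing down it reaches from about 0.35 to 0.775 m from the base axis. Payload 5.5 kg.
Tool frame: the origin (TCP) lies at the very end of the fingers, on their centre line; the grasp point (between the pads) lies 19 mm behind it; z points along the fingers, y is the line along which they close (so a half turn about z gives the same grasp; the last joint's range is limited). The gripper opens to 85 mm and grips with 20 to 120 N. Pads are 22 mm wide; open, the fingers measure 114 mm over their backs; the gripper's body (76 mm by 85 mm) begins 54 mm behind the grasp point. The pads swing forward as they close: fully open they stand 13 mm farther back than shut.
Start: joints at [1.018, 0.313, 0.046, 1.304, 0, 1.431], TCP at [0.231, 0.527, 0.231] pointing down, gripper open.
Joint ranges: [-2.76, 2.76], [-0.86, 1.69], [-1.03, 1.26], [-2.2, 2.34], [-1.47, 1.5], [-3.14, 3.14]. Speed limits (rad/s): [2.57, 2.57, 3.14, 3.14, 3.14, 3.14].

## Interface

Orientations are given as a rotation vector (axis times angle).
In Python, from rig import read_state, grab_frame, finish_job gives the robot as it stands. The module is installed in compiled form; this text tells all that it offers.
- The arm moves only by the tool drive_tool, never from a script. Its argument "targets" is a list that holds one entry, the list of rows, each a list of 5 numbers: the closure, from 0 (fully open) to 1 (shut), then the shift along the tool's x, y, z in cm, then the turn about the tool's z in rad. A call has exactly 8 rows; each row is the pose to reach, as a shift and turn from the pose commanded when the call began, along the tool's axes at that moment; what a row does not reach only later rows make up. A row lasts 1/10 s, in which the tool goes at most 50 mm and 8.59 degrees, less where a joint would pass 70% of its speed; a pose out of reach is approached as far as the arm can. A call with a gripper value outside its range is refused whole. The fingers move at their own pace and stop on an object; the grip force is fixed at half the most. Time passes only in rows, so rows that repeat a pose let the fingers close, or fill a call up. It gives the time, the measured TCP pose, the force, the opening and the grip force at its end, in the units of the state.
- read_state(): the state, without advancing time (a new reading comes with each control period).
- grab_frame(name): name is "scene" or "top" or "wrist"; returns a dict with "pixels" (480x640x3 uint8, red, green, blue), "mtx" (3x3 intrinsics, pixels), "dist_coeffs" ([k1, k2, p1, p2, k3] as OpenCV has them; the pictures are not rectified), "camera_from_world" (4x4, takes a point from world to camera coordinates). Camera axes: x right, y down, z forward; pixel columns grow to the right and rows downward; lengths in m; the calibration is good to about 2 mm. A picture is of the moment at which its call begins. There is no depth.
- finish_job(): hands the job in; it is judged then, once.
The state is a dict: "t": time; "q": joint angles; "dq": joint speeds; "joint_torque": joint torques, N m; "ee_pos": TCP position; "ee_rot": TCP orientation; "ft_force": force on the tool from outside, world axes, zero at the start; "ft_torque": the same for the moment, N m; "opening": finger opening in m; "grip_force": force on a finger pad.
Only numpy, scipy, OpenCV 4.12 (cv2) and the standard library are available. Lean on these libraries where they do the work, as an engineer would, in place of code of your own. Each camera call takes 0.05 s, during which the arm holds its last target. There are 200 camera calls.

## Working session

There is one attempt and no reset: what is moved stays moved. The work goes in short steps, Python scripts to look and compute and a tool call to move; the robot and the scene stay as the last step left them, time stands still between calls to the robot, and variables do not carry over. Pictures are saved under pics/ and viewed, at most 10 in all, crops included, and the job is handed in when it is done.

Besides the shell and the picture viewer there is one more tool, called in YAML: its name, and indented under it one key for each argument. drive_tool: Moves the arm, as the interface text tells. Its arguments: {"type":"object","properties":{"targets":{"type":"array"}},"required":["targets"]}

```bash
mkdir -p pics; python3 - <<'E'
from rig import *
import cv2,numpy as np
for n in("scene","top"):
    f=grab_frame(n); cv2.imwrite(f"pics/{n}0.png",f["pixels"][:,:,::-1]); np.savez(f"pics/{n}0.npz",**f)
s=read_state(); print(s["t"],s["ee_pos"],s["ee_rot"],s["ft_force"],s["opening"])
E
```

```text
0.1 [0.23044401 0.52630151 0.23051556] [-6.43654059e-01 -3.07439372e+00  2.40535613e-03] [ 0.67526646 -0.04250868  0.24756834] 0.08559936020308957
```

View pics/scene0.png

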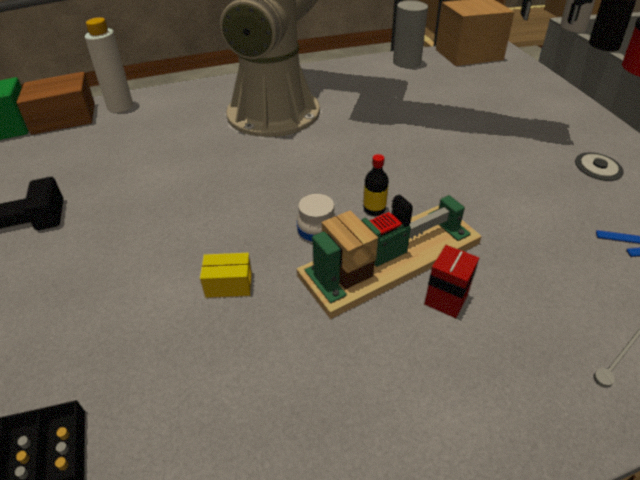

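View pics/top0.png

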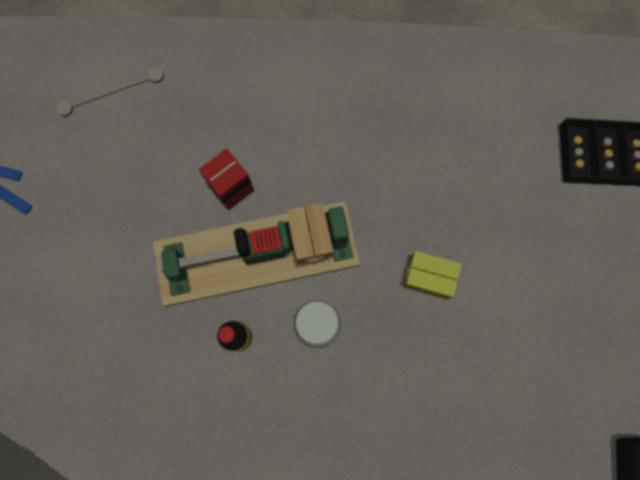

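The top view shows the clamp with its fixed jaw at right (344,227), end stop at left (172,262), red pad at (265,240) and black grip at (242,243). The lube is at (233,335), the tub at (317,323) and the carton at (226,178). The scene view agrees, and the yellow block is a decoy.

```bash
cat > h.py <<'E'
import cv2,numpy as np
from scipy.spatial.transform import Rotation as R
def ray(f,uv,z):
    p=cv2.undistortPoints(np.array(uv,float).reshape(-1,1,2),f["mtx"],f["dist_coeffs"]).reshape(-1,2)
    T=f["camera_from_world"];c=-T[:3,:3].T@T[:3,3]
    d=np.c_[p,np.ones(len(p))]@T[:3,:3]
    return c+d*((z-c[2])/d[:,2])[:,None]
def blobs(m,amin=60):
    n,l,s,c=cv2.connectedComponentsWithStats(m.astype(np.uint8)); 
    return [(l==i,s[i],c[i]) for i in range(1,n) if s[i][4]>amin]
E
python3 - <<'E'
from h import *
from rig import read_state
for n in("top","scene"):
    f=dict(np.load(f"pics/{n}0.npz")); hsv=cv2.cvtColor(f["pixels"],cv2.COLOR_RGB2HSV); H,S,V=[hsv[...,i].astype(int) for i in range(3)]
    red=((H<6)|(H>174))&(S>170)&(V>90)
    red=cv2.morphologyEx(red.astype(np.uint8),cv2.MORPH_CLOSE,np.ones((5,5)))
    for m,s,c in blobs(red):
        r=cv2.minAreaRect(np.argwhere(m)[:,::-1].astype(np.float32)); print(n,"red",s,c,r, ray(f,r[0],.094)[0].round(4), ray(f,cv2.boxPoints(r),.094)[:,:2].round(4).tolist())
    if n=="top":
        w=((H>8)&(H<28)&(S>70)&(V>90)).astype(np.uint8); w[:,370:]=0
        w=cv2.morphologyEx(w,cv2.MORPH_CLOSE,np.ones((15,15)))
        m,s,c=max(blobs(w),key=lambda b:b[1][4])
        r=cv2.minAreaRect(np.argwhere(m)[:,::-1].astype(np.float32)); P=ray(f,cv2.boxPoints(r),.018); print("board",r,P[:,:2].round(4).tolist(),P.mean(0))
        print([np.linalg.norm(P[i]-P[i-1]).round(3) for i in range(4)])
        print("lube,tub,carton",ray(f,[[229,335]],.115),ray(f,[[317,323]],.06),ray(f,[[224,172]],.085))
s=read_state();print(R.from_rotvec(s["ee_rot"]).as_matrix().round(4),s["ee_pos"])
img=cv2.imread("pics/top0.png")[200:300,220:300];cv2.imwrite("pics/crop.png",cv2.resize(img,None,fx=6,fy=6,interpolation=2)[:600,:])
E
```

```text
top red [ 201  150   46   45 1108] [222.68050542 172.14620939] ((222.76580810546875, 171.79554748535156), (32.558555603027344, 34.997398376464844), 52.4314079284668) [0.637  0.1219 0.094 ] [[0.6392, 0.1561], [0.6727, 0.119], [0.6348, 0.0878], [0.6021, 0.1247]]
top red [250 227  31  26 588] [265.14285714 239.57653061] ((265.16583251953125, 239.6072998046875), (20.952909469604492, 28.146743774414062), 77.90524291992188) [0.5412 0.0558 0.094 ] [[0.5506, 0.0785], [0.5604, 0.0409], [0.5318, 0.0333], [0.5221, 0.0706]]
top red [219 327  15  15 185] [225.94054054 333.99459459] ((226.0, 334.0), (14.0, 14.0), 90.0) [0.4109 0.1008 0.094 ] [[0.4197, 0.1108], [0.4205, 0.092], [0.4021, 0.0908], [0.4013, 0.1095]]
board ((253.92184448242188, 251.78262329101562), (69.09173583984375, 200.30360412597656), 77.98851776123047) [[0.5515, 0.2425], [0.6282, -0.0542], [0.5238, -0.0787], [0.4499, 0.2105]] [0.53834562 0.08002592 0.018     ]
[np.float64(0.107), np.float64(0.306), np.float64(0.107), np.float64(0.298)]
lube,tub,carton [[0.40900924 0.09321058 0.115     ]] [[ 0.43233804 -0.01945728  0.06      ]] [[0
[... 181 characters left out ...]
0.1206], [0.3959, 0.1136], [0.3907, 0.0972]]
scene red [370 212  31  21 369] [385.58265583 221.81300813] ((385.2886657714844, 221.64950561523438), (17.26088523864746, 26.602069854736328), 66.03751373291016) [0.5425 0.0571 0.094 ] [[0.5303, 0.0369], [0.5182, 0.0815], [0.5547, 0.0771], [0.5654, 0.0342]]
scene red [432 246  47  35 974] [455.76078029 262.78952772] ((455.0621337890625, 262.15087890625), (39.615386962890625, 26.692312240600586), 22.61986541748047) [0.6487 0.1166 0.094 ] [[0.6467, 0.082], [0.6078, 0.1174], [0.6507, 0.1521], [0.6865, 0.116]]
[[-9.160e-01  4.011e-01 -8.000e-04]
 [ 4.011e-01  9.160e-01 -1.400e-03]
 [ 2.000e-04 -1.600e-03 -1.000e+00]] [0.23044401 0.52630151 0.23051556]
```

View pics/crop.png

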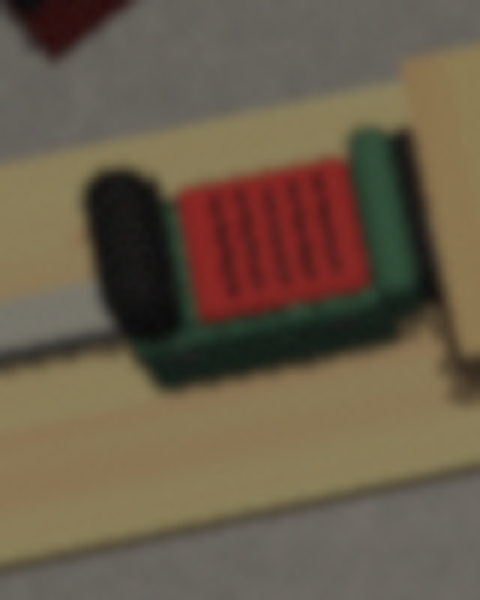

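The crop shows the pad with its centre near top-image pixel (266,240). The black grip is directly to its left and the jaw plate to its right.

```bash
python3 - <<'E'
from h import *
from rig import read_state
f=dict(np.load("pics/top0.npz"))
P=ray(f,[[345,203],[153,241],[164,305],[358,264]],.018)[:,:2];print(P.round(4),P.mean(0))
e=[P[1]-P[0],P[2]-P[3]];print([np.linalg.norm(v) for v in e],[np.degrees(np.arctan2(v[1],v[0])) for v in e])
Q=ray(f,np.array([[180,188],[352,158],[370,290],[203,322]])/6+[220,200],.094)[:,:2]
print(Q.mean(0)); d=[Q[0]-Q[1],Q[3]-Q[2]];print([np.linalg.norm(v) for v in d],[np.degrees(np.arctan2(v[1],v[0])) for v in d])
s=read_state();M=R.from_rotvec(s["ee_rot"]).as_matrix()
ux=sum(e);ux/=np.linalg.norm(ux);print("ux",ux)
c=P.mean(0);n=np.array([-ux[1],ux[0]]);print("pad across offset",(Q.mean(0)-c)@n,"along",(Q.mean(0)-c)@ux)
# want tool x along +-ux ; tool x,y angles
a=np.arctan2(ux[1],ux[0])
for k in(0,np.pi):
    # M Rz(t): x axis angle 
    for t in np.linspace(-3.14,3.14,6281):
        x=M@[np.cos(t),np.sin(t),0]
        if abs(np.angle(np.exp(1j*(np.arctan2(x[1],x[0])-a-k))))<.0006: print("turn",t,k);break
for z in(.13,):
  print("shift cm",M.T@(np.r_[Q.mean(0),z]-s["ee_pos"])*100)
E
```

```text
[[ 0.6188 -0.0549]
 [ 0.5484  0.2356]
 [ 0.4521  0.2094]
 [ 0.5248 -0.077 ]] [0.53603743 0.07825418]
[np.float64(0.29889923746370145), np.float64(0.2955086790844063)] [np.float64(103.6275951340576), np.float64(104.25390379477355)]
[0.54084572 0.05460042]
[np.float64(0.04014482360831683), np.float64(0.03874825184828717)] [np.float64(102.27507536363684), np.float64(103.20814052928395)]
ux [-0.24088811  0.97055289]
pad across offset 0.0010312076921654772 along -0.024115484950342145
turn 0.9149999999999996 0
turn -2.2270000000000003 3.141592653589793
shift cm [-47.35722257 -30.74109783  10.09076745]
```

drive_tool:
  targets:
    - [[1,-2,-1.3,0,0.05],[1,-6,-3.9,0,0.15],[1,-10,-6.5,0.5,0.27],[1,-14,-9.1,1,0.39],[1,-18,-11.7,1.5,0.51],[1,-22,-14.3,2,0.63],[1,-26,-16.9,2.5,0.75],[1,-30,-19.5,3,0.86]]

```text
t: 0.9
ee_pos: [0.4278, 0.2259, 0.2009]
ee_rot: [-1.873, -2.522, 0.0]
ft_force: [1.8, 1.1, 0.4]
opening: -0.0003
grip_force: 0.0
```

```bash
cat > rel.py <<'E'
from h import *
from rig import read_state
import sys
def rel(p,a=np.radians(103.7)):
    s=read_state();M=R.from_rotvec(s["ee_rot"]).as_matrix();ux=np.array([np.cos(a),np.sin(a),0])
    v=M.T@ux; print("t",s["t"],"pos",s["ee_pos"].round(4),"F",s["ft_force"].round(2),"shift cm",(M.T@(np.array(p)-s["ee_pos"])*100).round(2),"turn",np.arctan2(v[1],v[0]).round(3),"toolx.ux",v.round(3),"q",np.round(s["q"],2))
if __name__=="__main__": rel([float(x) for x in sys.argv[1:4]])
E
python3 rel.py .541 .055 .14
```

```text
t 0.9 pos [0.4278 0.2259 0.2009] F [1.78 1.14 0.41] shift cm [-19.64   5.9    6.09] turn 0.054 toolx.ux [0.999 0.054 0.   ] q [ 0.32  0.15 -0.24  1.18  0.    1.6 ]
```

drive_tool:
  targets:
    - [[1,-4,1.2,0.5,0.03],[1,-8,2.4,1.5,0.054],[1,-12,3.6,2.5,0.054],[1,-16,4.8,4,0.054],[1,-18.5,5.5,5,0.054],[1,-19.6,5.9,6,0.054],[1,-19.6,5.9,6.1,0.054],[1,-19.6,5.9,6.1,0.054]]

```text
t: 1.7
ee_pos: [0.5402, 0.0585, 0.1399]
ee_rot: [-1.933, -2.474, 0.001]
ft_force: [0.1, 0.3, 0.2]
opening: -0.0001
grip_force: 0.0
```

```bash
python3 rel.py .541 .055 .14; python3 - <<'E'
from rig import *
import cv2,numpy as np
f=grab_frame("scene"); a=cv2.resize(f["pixels"][120:320,280:500,::-1],None,fx=3,fy=3,interpolation=2)
cv2.imwrite("pics/s1.png",a[:600])
E
```

```text
t 1.7 pos [0.5402 0.0585 0.1399] F [0.07 0.3  0.21] shift cm [-0.36 -0.01 -0.01] turn 0.005 toolx.ux [1.    0.005 0.001] q [-0.04  0.3  -0.2   1.07  0.    1.29]
```

View pics/s1.png

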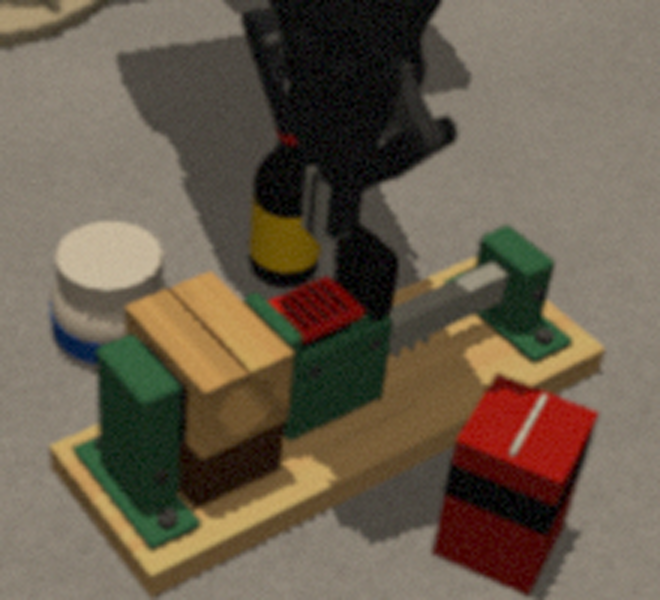

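The fingers hang above the pad (crop around (330,240)), just on the plate side of the grip, and nothing is touching. Next I press down.

drive_tool:
  targets:
    - [[1,0,0,1.5,0],[1,0,0,3,0],[1,0,0,4,0],[1,0,0,4.5,0],[1,0,0,4.8,0],[1,0,0,5.1,0],[1,0,0,5.3,0],[1,0,0,5.3,0]]

```text
t: 2.55
ee_pos: [0.5409, 0.0583, 0.0877]
ee_rot: [-1.934, -2.475, -0.001]
ft_force: [-3.1, 3.6, 5.5]
opening: -0.0001
grip_force: 2.8
```

```bash
python3 rel.py .541 .055 .087
```

```text
t 2.55 pos [0.5409 0.0583 0.0877] F [-3.06  3.62  5.54] shift cm [-0.32 -0.07  0.07] turn 0.005 toolx.ux [1.    0.005 0.001] q [-0.04  0.34 -0.28  0.95  0.    1.29]
```

drive_tool:
  targets:
    - [[1,0,0,0.05,0],[1,0,0,0.1,0],[1,0,0,0.15,0],[1,0,0,0.2,0],[1,0,0,0.25,0],[1,0,0,0.25,0],[1,0,0,0.25,0],[1,0,0,0.25,0]]

```text
t: 3.35
ee_pos: [0.5411, 0.0583, 0.0869]
ee_rot: [1.934, 2.475, 0.002]
ft_force: [-7.3, 3.2, 15.2]
opening: -0.0002
grip_force: 7.7
```

```bash
python3 rel.py .541 .055 .087
```

```text
t 3.35 pos [0.5411 0.0583 0.0869] F [-7.27  3.21 15.19] shift cm [-0.32 -0.09 -0.01] turn 0.005 toolx.ux [1.    0.005 0.001] q [-0.04  0.34 -0.28  0.95  0.    1.29]
```

drive_tool:
  targets:
    - [[1,0.3,0,0.05,0],[1,0.7,0,0.05,0],[1,1.2,0,0.05,0],[1,1.8,0,0.05,0],[1,2.4,0,0.05,0],[1,3.0,0,0.05,0],[1,3.5,0,0.05,0],[1,3.5,0,0.05,0]]

```text
t: 4.15
ee_pos: [0.5329, 0.091, 0.0869]
ee_rot: [1.933, 2.473, -0.001]
ft_force: [-7.3, -2.0, 18.5]
opening: -0.0005
grip_force: 9.2
```

```bash
python3 rel.py .541 .055 .087; python3 - <<'E'
from rig import *
import cv2,numpy as np
f=grab_frame("scene"); a=cv2.resize(f["pixels"][120:320,280:500,::-1],None,fx=3,fy=3,interpolation=2)
cv2.imwrite("pics/s2.png",a[:600])
E
```

```text
t 4.15 pos [0.5329 0.091  0.0869] F [-7.32 -2.04 18.51] shift cm [-3.69 -0.08 -0.  ] turn 0.005 toolx.ux [ 1.     0.005 -0.002] q [ 0.02  0.33 -0.29  0.94 -0.    1.35]
```

View pics/s2.png

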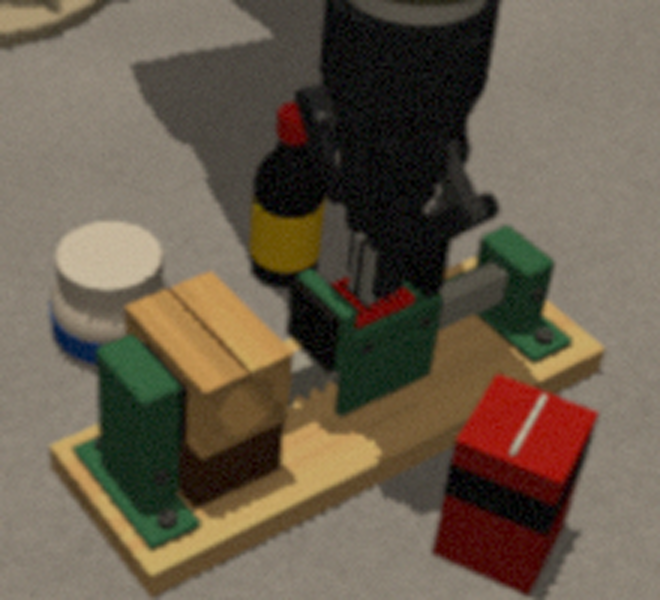

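The jaw is sliding with the pad held down (a gap of about 30 mm has opened), and the block and the other items haven't moved. I keep going.

drive_tool:
  targets:
    - [[1,0.3,0,0,0],[1,0.9,0,0,0],[1,1.6,0,0,0],[1,2.4,0,0,0],[1,3.2,0,0,0],[1,4.0,0,0,0],[1,4.7,0,0,0],[1,5.2,0,0,0]]

```text
t: 5.0
ee_pos: [0.5202, 0.1411, 0.0869]
ee_rot: [1.934, 2.472, -0.002]
ft_force: [-7.6, -4.5, 18.5]
opening: 0.0001
grip_force: 9.4
```

drive_tool:
  targets:
    - [[1,0.2,0,0,0],[1,0.4,0,0,0],[1,0.6,0,0,0],[1,0.8,0,0,0],[1,1.0,0,0,0],[1,1.1,0,0,0],[1,1.1,0,0,0],[1,1.1,0,0,0]]

```text
t: 5.8
ee_pos: [0.5195, 0.1496, 0.0869]
ee_rot: [1.933, 2.467, -0.003]
ft_force: [-2.9, -11.1, 15.0]
opening: 0.0001
grip_force: 7.5
```

```bash
python3 rel.py .541 .055 .087
```

```text
t 5.8 pos [0.5195 0.1496 0.0869] F [ -2.93 -11.09  15.02] shift cm [-9.7  -0.18  0.06] turn 0.003 toolx.ux [ 1.     0.003 -0.007] q [ 0.14  0.33 -0.3   0.94 -0.01  1.47]
```

drive_tool:
  targets:
    - [[1,0.1,0,0.05,0],[1,0.2,0,0.05,0],[1,0.3,0,0.05,0],[1,0.4,0,0.05,0],[1,0.4,0,0.05,0],[1,0.4,0,0.05,0],[1,0.4,0,0.05,0],[1,0.4,0,0.05,0]]

```text
t: 6.6
ee_pos: [0.5198, 0.1532, 0.0868]
ee_rot: [1.932, 2.465, -0.002]
ft_force: [-0.9, -11.6, 15.4]
opening: -0.0002
grip_force: 7.7
```

```bash
python3 rel.py .541 .055 .087;  python3 - <<'E'
from rig import *
import cv2,numpy as np
f=grab_frame("scene"); a=cv2.resize(f["pixels"][120:320,280:500,::-1],None,fx=3,fy=3,interpolation=2)
cv2.imwrite("pics/s3.png",a[:600])
E
```

```text
t 6.6 pos [0.5198 0.1532 0.0868] F [ -0.91 -11.57  15.42] shift cm [-10.05  -0.29   0.07] turn 0.002 toolx.ux [ 1.     0.002 -0.008] q [ 0.14  0.33 -0.29  0.94 -0.01  1.47]
```

View pics/s3.png

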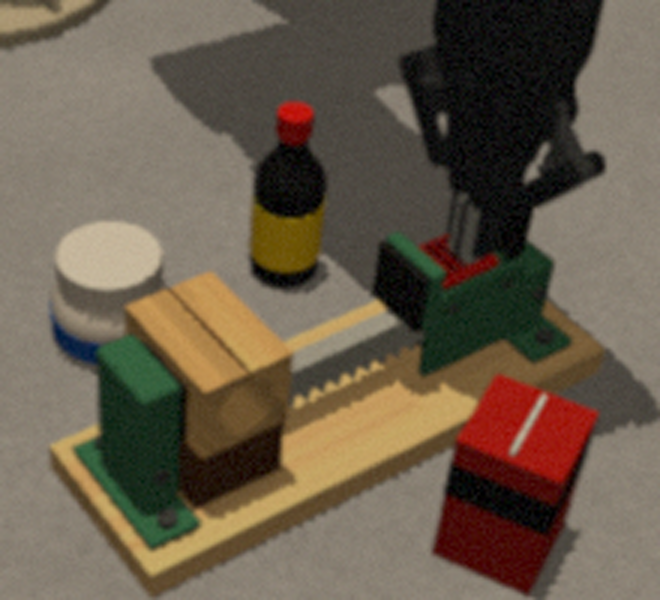

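The jaw looks to be at the end stop, with the fingertip slipping on the pad (steady 11 N). I push on until it contacts the grip, to be sure.

drive_tool:
  targets:
    - [[1,0.1,0,0,0],[1,0.2,0,0,0],[1,0.3,0,0,0],[1,0.4,0,0,0],[1,0.5,0,0,0],[1,0.5,0,0,0],[1,0.5,0,0,0],[1,0.5,0,0,0]]

```text
t: 7.45
ee_pos: [0.5197, 0.1554, 0.0869]
ee_rot: [1.932, 2.459, -0.006]
ft_force: [1.6, -21.7, 13.7]
opening: -0.0003
grip_force: 13.3
```

```bash
python3 rel.py .541 .055 .087;  python3 - <<'E'
from rig import *
import cv2,numpy as np
f=grab_frame("top"); np.savez("pics/top1.npz",**f);a=cv2.resize(f["pixels"][200:310,140:290,::-1],None,fx=5,fy=5,interpolation=2)
cv2.imwrite("pics/t1.png",a)
E
```

```text
t 7.45 pos [0.5197 0.1554 0.0869] F [  1.56 -21.75  13.73] shift cm [-10.26  -0.31   0.13] turn -0.0 toolx.ux [ 1.    -0.    -0.014] q [ 0.15  0.33 -0.29  0.94 -0.01  1.48]
```

View pics/t1.png

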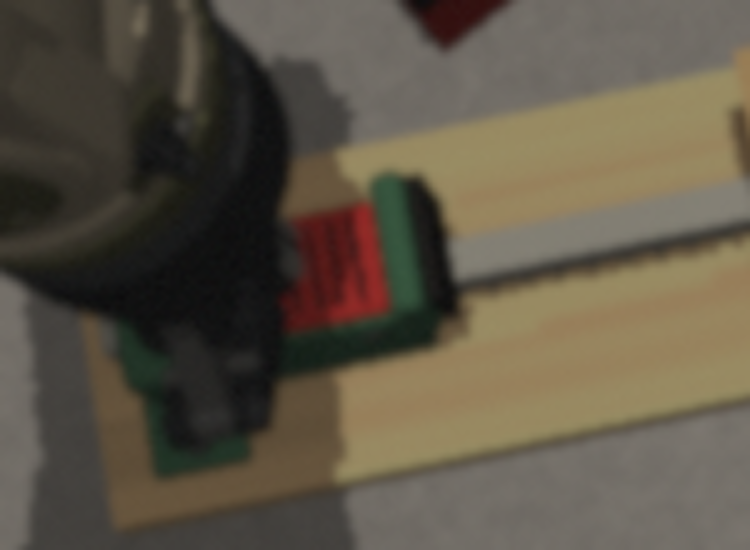

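With the grip contacted, the force rises to 22 N and the tip stops 90 mm plus the pad gap along, so the jaw is fully open. I lift straight up while still bearing on the grip, then ease back.

drive_tool:
  targets:
    - [[1,0,0,-0.5,0],[1,0,0,-1.0,0],[1,0,0,-1.5,0],[1,-0.4,0,-1.8,0],[1,-0.9,0,-2.2,0],[1,-1.3,0,-3,0],[1,-1.3,0,-5,0],[1,-1.3,0,-8,0]]

```text
t: 8.3
ee_pos: [0.5176, 0.1488, 0.1637]
ee_rot: [-1.933, -2.474, 0.002]
ft_force: [0.3, 0.4, -0.2]
opening: -0.0003
grip_force: 0.0
```

drive_tool:
  targets:
    - [[1,0,0,-3,0],[1,0,0,-7,0],[1,2,0,-9,0],[1,6,0,-9,0],[1,10,0,-9,0],[1,14,0,-9,0],[1,16,0,-9,0],[1,16,0,-9,0]]

```text
t: 9.1
ee_pos: [0.479, 0.3069, 0.2546]
ee_rot: [1.929, 2.48, 0.003]
ft_force: [-0.2, -0.6, 0.3]
opening: -0.0001
grip_force: 0.0
```

```bash
python3 - <<'E'
from h import *
from rig import *
s=read_state();print(s["t"],s["ee_pos"],s["ft_force"])
f=grab_frame("scene"); cv2.imwrite("pics/s4.png",cv2.resize(f["pixels"][120:320,280:500,::-1],None,fx=3,fy=3,interpolation=2)[:600])
f=grab_frame("top"); a=cv2.resize(f["pixels"][140:360,140:370,::-1],None,fx=2.7,fy=2.7,interpolation=2)
cv2.imwrite("pics/t2.png",a)
hsv=cv2.cvtColor(f["pixels"],cv2.COLOR_RGB2HSV); H,S,V=[hsv[...,i].astype(int) for i in range(3)]
red=cv2.morphologyEx((((H<6)|(H>174))&(S>170)&(V>70)).astype(np.uint8),cv2.MORPH_CLOSE,np.ones((5,5)))
for m,st,c in blobs(red):
    r=cv2.minAreaRect(np.argwhere(m)[:,::-1].astype(np.float32)); p=ray(f,r[0],.094)[0]; print(st,c,p.round(4),(p-[.5412,.0558,.094])@[-.2369,.9716,0])
E
```

```text
9.1 [0.47896707 0.30694483 0.25461538] [-0.23259802 -0.57454491  0.26112507]
[ 201  150   46   46 1148] [222.84146341 172.55574913] [0.6362 0.1216 0.094 ] 0.04145748838021536
[187 241  30  25 583] [201.17495712 252.99656947] [0.5191 0.1429 0.094 ] 0.0898298078238702
[219 326  16  17 211] [226.26540284 334.08056872] [0.4109 0.1001 0.094 ] 0.07390549971129247
```

View pics/s4.png

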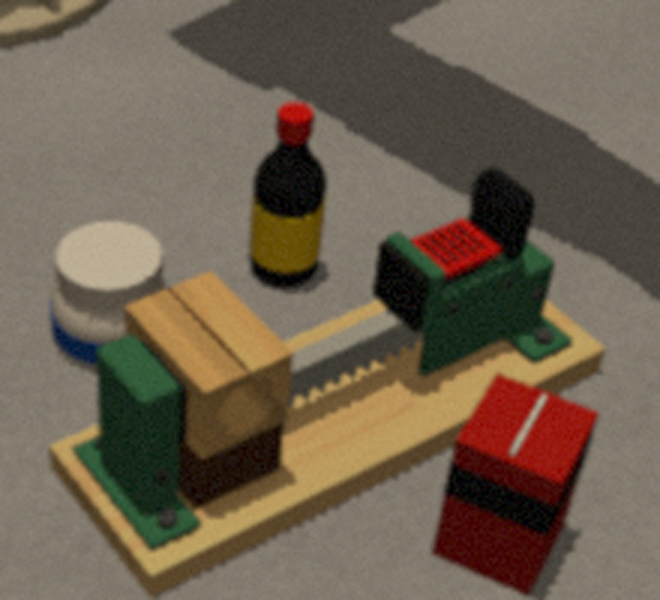

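View pics/t2.png

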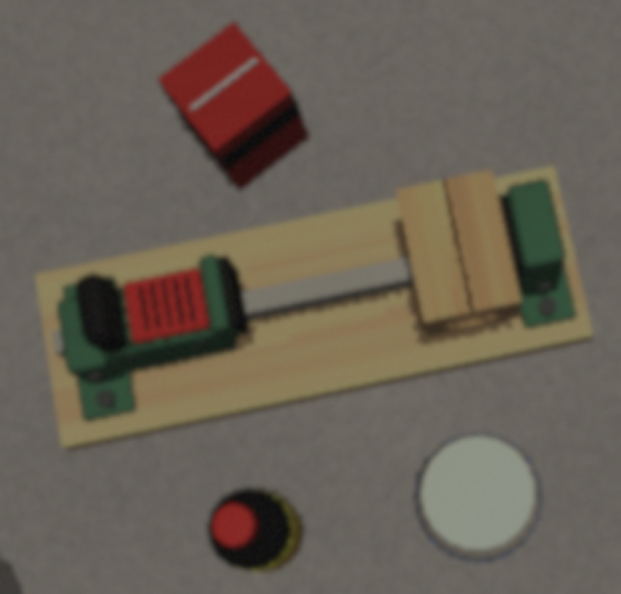

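The jaw has travelled 89.8 mm and sits against the end stop with the pad up again. The block, lube, tub and carton haven't moved, and the arm is clear.

```bash
python3 -c "from rig import *; print(finish_job())"
```

```text
the job is handed in; nothing more can be done
None
```

The clamp is open: the jaw is back against its end stop (measured travel about 90 mm), the release pad has sprung up, the block and the other items look undisturbed, and the job is handed in.

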